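# Lever up a leaning tag chest so its levelling shim slips in

### The job

The pine tag chest leans because the runner beside the levelling stand is too short. Take the pry bar by its red handle, push its upturned toe in under the chest's overhang with the shank across the orange fulcrum, and lever that side up gently, no more than 13 mm, keeping it up until the spring-fed yellow shim has slid fully under the runner. Then let the chest down slowly onto the shim without shoving it about, draw the bar out and lay it on the table clear of the chest and the stand.

Things in the scene. Friction and masses are not known exactly. Their poses are not given: they have to be found in the camera images.
- pry_bar: Loose steel pry bar, 293 mm, 0.25 kg. Origin: underside of the shank; x runs to the toe, z up as it lies. Shank 20 mm wide (y), z 0 to 7, x -40 to 135. At the toe (x 125 to 135) an upturned lip reaches z = 14. Red handle, raised: 20 mm wide, x -158 to -50, z 13 to 35; grip it across its width (y) near x = -90, from above.
- bar_toe (a point): Top of the bar's upturned lip, at (130, 0, 14) mm in the bar's frame: this presses up under the chest.
- stand: Fixed aluminium levelling stand, 152 mm wide (x), y -85 to 45 mm, guides 11 to 14 mm high, open behind the fulcrum (x -30 to 30). Origin on the table under the fulcrum; y points to the chest, z up. The bar comes in along +y over the origin. The forked shim in it, 8 mm high, has two yellow tongues at x = -50 and +50, 30 mm wide, and a cross-piece; the bar passes between and above.
- fulcrum: Orange round-topped block (8 mm radius) in the middle of the stand, 38 mm long along the stand's x; origin at its foot on the table. Unloaded its top is 34 mm above the table; on a rubber cushion it sinks under load, about 1 mm for each 2.5 N, at most 14 mm. With the lip against the runner it crosses the shank at about x = 53 mm of the bar.
- shim (a joint): How far the yellow shim, 8 mm thick, has slid towards the chest: 0 to 0.026 m (fully in). A damped spring of about 4 N pushes it (50 mm/s). The short runner's outer face blocks it at 0 to 0.006; it slides in by itself in about half a second when the runner's edge is lifted a little above 8 mm.
- chest: Loose heavy pine chest with two drawers on a base board with two runners; 176 mm (x) by 252 mm (y), 175 mm high, 1.5 to 3.3 kg (unknown). Origin on the table under its middle; y along the stand's y within 2 degrees, the stand is on its -y side, where the board (edge at y = -127) overhangs the short runner by 30 mm, its underside 36 to 38 mm above the table.
- chest_box: The drawer box carried by the chest; its z axis leans 0.047 rad from vertical at the start and is vertical when the chest is level. Origin at the middle of its underside.
- runner_edge (a point): Lower outer edge of the short runner, at its middle: height 0 when it stands on the table, 8 mm when it rests on the shim. The runner's outer face rises from here, along the chest's x; the bar's toe meets it when fully in. The chest tips about the other runner, 172 mm away.

How it is judged:
On the way, in this order (a step that is already met when the one before it is completed fails the run):
1. the chest's short side is levered up off the table by the bar, over the fulcrum (contact force between pry_bar and fulcrum above 5 N and contact force between pry_bar and chest above 4 N and height (world z) of runner_edge above 0.004 m), for 0.1 s.
2. the shim has slid fully under the runner (value of joint shim above 0.0235 m), for 0.1 s.
At the end, for the whole second after the job is handed in: The shim is fully in (more than 23.5 mm), the chest rests on it, level within 0.012 rad and still; the bar lies still and flat on the table, touching neither chest nor stand (value of joint shim above 0.0235 m and contact force between chest and stand above 4 N and angle between chest_box's own z axis and vertical below 0.012 rad and linear speed of each of chest, pry_bar below 0.01 m/s and height (world z) of pry_bar below 0.02 m and height (world z) of bar_toe below 0.03 m and contact force between pry_bar and chest below 0.1 N and contact force between pry_bar and stand below 0.1 N).
It fails at once if the chest's short side is lifted more than 13 mm (height (world z) of runner_edge above 0.013 m).
It fails at once if the chest drops or is jerked (faster than 0.05 m/s) (linear speed of chest above 0.05 m/s).
It fails at once if the chest is shoved more than 15 mm from its place (distance of chest from where it was at the start of the episode above 0.015 m).
It fails at once if the bar presses on the chest with more than 30 N (contact force between pry_bar and chest above 30 N).
It also fails if it takes over 72 s, if anything falls off the work surface, if the arm or the gripper's body presses on something with over 40 N, if the wrist force passes 120 N, or if a joint passes its speed limit or range.

### The arm

A 6-joint arm with a two-finger parallel gripper is mounted at the origin on a cart in front of the work surface, level with it; the furniture and walls round the work are solid. World frame = base frame: x ahead of the robot, y to its left, z up, the work surface at z = 0. Lengths are in m, angles in rad, forces in N, time in s.
With the tool pointing down it reaches from about 0.425 to 0.95 m from the base axis. Payload 3.5 kg.
Tool frame: the origin (TCP) lies midway between the tips of the shut fingers; the grasp point (between the pads) lies ctrl.hold_point_z behind it (ctrl.hold_point_z is the distance from the TCP to the grasp point, in m); z points along the fingers, x is the direction in which the jaws open and shut, and the axes are right-handed (so a half turn about z gives the same grasp; the last joint's range is limited). The gripper opens to 85 mm and grips with 20 to 120 N. Pads are 22 mm wide; open, the fingers measure 114 mm over their backs; the gripper's body (76 mm by 85 mm) begins 54 mm behind the grasp point. The pads swing forward as they close: fully open they stand 13 mm farther back than shut.
Start: joints at [-1.316, 0.286, 1.577, -0, 1.279, -0.15], TCP at [0.266, -0.62, 0.203] pointing down, gripper open.
Joint ranges: [-2.77, 2.77], [-0.9, 2.22], [0.21, 2.48], [-1.53, 4.67], [0.24, 2.81], [-2.84, 2.84]. Speed limits (rad/s): [2.79, 2.79, 3.14, 3.14, 3.14, 3.14].

### API

Orientations are given as a unit quaternion [x, y, z, w].
In Python, from plant import ctrl gives the robot as it stands.
- The arm moves only by the tool step_arm, never from a script. Its arguments are lists of equal length, an entry for each row: "gripper": the gripper's target within -1 to 1 (shut at 1, half-way at 0, fully open at -1); "linear": the shift along the tool's x, y, z in m, a list of three; "delta_rot": the turn, a rotation vector about the tool's x, y, z in degrees, a list of three. A call has 1 to 20 rows; each row is the pose to reach, as a shift and turn from the pose commanded when the call began, along the tool's axes at that moment; what a row does not reach only later rows make up. A row lasts 1/8 s, in which the tool goes at most 62.5 mm and 10.7 degrees, less where a joint would pass 70% of its speed; a pose out of reach is approached as far as the arm can. A call with a gripper value outside its range is refused whole. The fingers move at their own pace and stop on an object; "grip_force" is the grip in N (left out, the last holds). Time passes only in rows, so rows that repeat a pose let the fingers close. It gives the time, the measured TCP pose, the force and the opening at its end, in the units of the state.
- ctrl.get_state(): the state, without advancing time (a new reading comes with each control period).
- ctrl.read_camera(name): name is "scene" or "side" or "wrist"; returns a dict with "frame" (400x640x3 uint8, red, green, blue), "fx", "fy", "cx", "cy" (pixels), "k1" (the pictures are not rectified: a ray, as slopes to the right and down, at radius r is drawn at 1 + k1 r^2 times it, then the intrinsics apply), "view" (4x4, takes a point from world to camera coordinates). Camera axes: x right, y down, z forward; pixel columns grow to the right and rows downward; lengths in m; the calibration is good to about 2 mm. A picture is of the moment at which its call begins. There is no depth.
- ctrl.sign_off(): hands the job in, once; it reports no verdict.
The state is a dict: "time": time; "qpos": joint angles; "dq": joint speeds; "joint_efforts": joint torques, N m; "eef_pos": TCP position; "tcp_rot": TCP orientation; "contact_force": force on the tool from outside, world axes, zero at the start; "wrist_torque": the same for the moment, N m; "opening": opening from 0.0 (shut) to 1.0 (fully open).
Only numpy, scipy, OpenCV 4.12 (cv2) and the standard library are available. Lean on these libraries where they do the work, as an engineer would, in place of code of your own. Each camera call takes 0.05 s, during which the arm holds its last target. There are 200 camera calls.

## Working session

There is one attempt and no reset: what is moved stays moved. The work goes in short steps, Python scripts to look and compute and a tool call to move; the robot and the scene stay as the last step left them, time stands still between calls to the robot, and variables do not carry over. Pictures are saved under pics/ and viewed, on a budget of 10 in all, crops included, one or two more only if the job needs it, and the job is handed in when it is done.

Besides the shell and the picture viewer there is one more tool, called in YAML: its name, and indented under it one key for each argument. step_arm: Moves the arm, as the interface text tells. Its arguments: {"type":"object","properties":{"gripper":{"type":"array"},"linear":{"type":"array"},"delta_rot":{"type":"array"},"grip_force":{"type":"number"}},"required":["gripper","linear","delta_rot"]}

```bash
mkdir -p pics; cat > h.py <<'E'
import numpy as np, cv2
from plant import ctrl
def cam(n,save=None):
    c=ctrl.read_camera(n)
    if save: cv2.imwrite('pics/'+save,c['frame'][:,:,::-1])
    return c
def ray(c,u,v):
    K=np.array([[c['fx'],0,c['cx']],[0,c['fy'],c['cy']],[0,0,1]])
    d=np.array([(u-c['cx'])/c['fx'],(v-c['cy'])/c['fy']]);s=d.copy()
    for _ in range(20): s=d/(1+c['k1']*(s@s))
    V=np.array(c['view']);R=V[:3,:3]
    o=-R.T@V[:3,3]; return o,R.T@np.array([s[0],s[1],1])
def plane(c,u,v,z):
    o,d=ray(c,u,v); return o+d*(z-o[2])/d[2]
def proj(c,p):
    V=np.array(c['view']);q=V[:3,:3]@np.array(p)+V[:3,3];s=q[:2]/q[2]
    s=s*(1+c['k1']*(s@s)); return s[0]*c['fx']+c['cx'],s[1]*c['fy']+c['cy']
E
python3 - <<'E'
from h import *
for n in ['scene','side']:
    c=cam(n,n+'0.png'); o,d=ray(c,320,200); print(n,o,d,c['fx'],c['k1'])
s=ctrl.get_state();print(s,ctrl.hold_point_z)
E
```

```text
scene [ 0.86412419 -0.43185     1.00902774] [-0.35202506  0.3366133  -0.87339047] 481.9974531448114 0.014950332618200413
side [ 0.83174028 -0.33773968  0.80473817] [-0.42893068  0.32030146 -0.84465953] 368.5257691505331 -0.00380246017967984
{'time': 0.1, 'qpos': array([-1.31598709e+00,  2.87105150e-01,  1.57803522e+00,  7.14366793e-06,
        1.27858918e+00, -1.49999939e-01]), 'dq': array([-0.00092972,  0.00094241, -0.00314996, -0.00217951,  0.0005881 ,
        0.00049714]), 'joint_efforts': array([ 1.97887326e-03, -4.07292581e+01, -2.93698955e+01, -6.97042697e-05,
        3.39396858e-03, -1.08014598e-05]), 'eef_pos': array([ 0.26570708, -0.61979438,  0.20186434]), 'tcp_rot': array([ 8.34817309e-01, -5.50526039e-01, -7.91753738e-04, -7.17435052e-04]), 'contact_force': array([ 0.57052354,  0.00588142, -0.45829564]), 'wrist_torque': array([ 0.0092722 , -0.01552252, -0.02560508]), 'opening': 0.9963047851932869} 0.0187
```

```bash
ls; ls pics
```

```text
h.py
pics
scene0.png
side0.png
```

View pics/scene0.png

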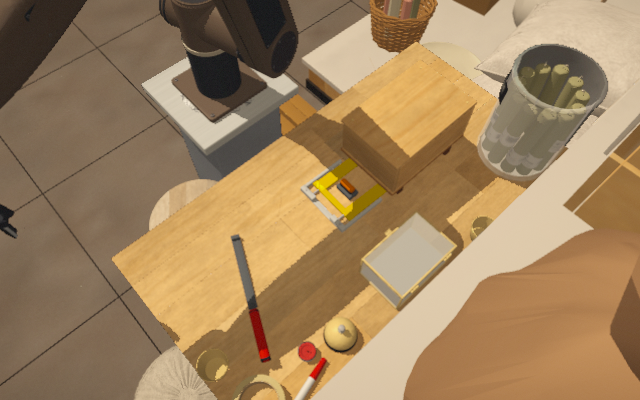

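View pics/side0.png

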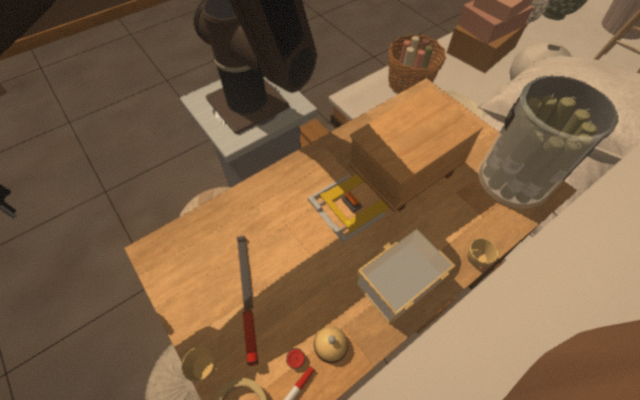

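Scene view: the bar's toe is at (237,237) and its red handle ends at (265,358). The fulcrum is at (347,187), inside the yellow fork (320–380, 165–215), and the chest is behind it at around (410,125). The side view agrees.

```bash
python3 - <<'E'
from h import *
big=[]
for n in ['scene','side']:
    c=cam(n); f=c['frame']; hsv=cv2.cvtColor(f,cv2.COLOR_RGB2HSV)
    H,S,V=[hsv[:,:,i].astype(int) for i in range(3)]
    x0,y0=(200,220)
    red=((H<6)|(H>174))&(S>170)&(V>70); red[:,:225]=0;red[:,280:]=0;red[:300]=0
    v,u=np.nonzero(red)
    P=np.array([plane(c,a,b,.035)[:2] for a,b in zip(u,v)])
    r=cv2.minAreaRect((P*1000).astype(np.float32)); print(n,'handle',r,len(u))
    # shank: grey low-saturation
    g=(S<90)&(V<190); m=np.zeros_like(g); m[230:318,225:265]=1; g&=m
    k,l,st,_=cv2.connectedComponentsWithStats(g.astype(np.uint8)); i=1+st[1:,4].argmax(); v,u=np.nonzero(l==i)
    P=np.array([plane(c,a,b,.007)[:2] for a,b in zip(u,v)]); r=cv2.minAreaRect((P*1000).astype(np.float32)); print('shank',r,len(u)); print(P[P[:,0].argmin()],P[P[:,0].argmax()])
    yel=(H>=22)&(H<=32)&(S>200)&(V>110); m=np.zeros_like(yel); m[150:240,295:395]=1; yel&=m
    k,l,st,_=cv2.connectedComponentsWithStats(yel.astype(np.uint8)); i=1+st[1:,4].argmax(); v,u=np.nonzero(l==i)
    P=np.array([plane(c,a,b,.008)[:2] for a,b in zip(u,v)]); r=cv2.minAreaRect((P*1000).astype(np.float32)); print('yellow',r,cv2.boxPoints(r).round().tolist(),len(u))
    o=(H>=3)&(H<=16)&(S>190)&(V>120); m=np.zeros_like(o); m[172:215,330:365]=1;o&=m
    v,u=np.nonzero(o);P=np.array([plane(c,a,b,.034)[:2] for a,b in zip(u,v)]); r=cv2.minAreaRect((P*1000).astype(np.float32)); print('orange',r,len(u),u.mean(),v.mean())
    big.append(cv2.resize(f[150:240,290:420],(780,540),interpolation=cv2.INTER_CUBIC))
cv2.imwrite('pics/z0.png',big[0][:,:,::-1])
E
```

```text
scene handle ((615.6129150390625, -354.29107666015625), (18.66216278076172, 108.281494140625), 64.87257385253906) 468
shank ((476.7374572753906, -289.3621826171875), (18.793113708496094, 177.43203735351562), 65.09036254882812) 649
[ 0.39315819 -0.259709  ] [ 0.55881365 -0.32278716]
yellow ((481.2121887207031, 29.958927154541016), (120.57803344726562, 132.6404266357422), 88.4495620727539) [[413.0, -29.0], [546.0, -32.0], [549.0, 88.0], [417.0, 92.0]] 1255
orange ((482.9385681152344, 19.43292236328125), (16.3221378326416, 40.71165084838867), 87.4825668334961) 100 346.79 184.65
side handle ((616.8443603515625, -351.95794677734375), (17.605321884155273, 93.62199401855469), 62.80797576904297) 224
shank ((472.95245361328125, -286.1266784667969), (16.052160263061523, 143.82000732421875), 64.80125427246094) 402
[ 0.40597738 -0.26127752] [ 0.53652223 -0.3167901 ]
yellow ((519.3951416015625, -22.998031616210938), (7.237948894500732, 7.19925594329834), 82.40631866455078) [[515.0, -26.0], [522.0, -27.0], [523.0, -20.0], [516.0, -19.0]] 10
orange ((478.8907775878906, 17.201887130737305), (6.380577564239502, 37.284549713134766), 87.8963394165039) 31 350.03225806451616 198.32258064516128
```

View pics/z0.png

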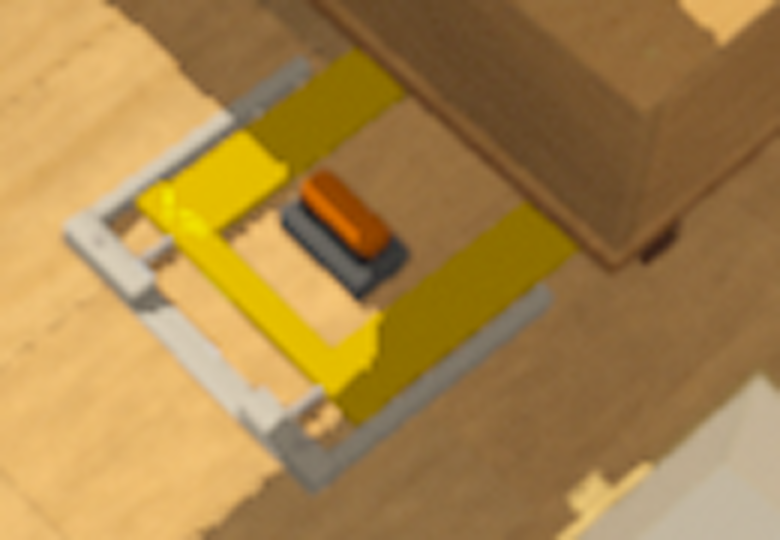

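Zoom: the fork, fulcrum and frame are clear, and the stand's y axis runs almost along world +y (yaw about −1.4°). The fulcrum is near (0.481, 0.020). Next I'll hover over the handle.

step_arm:
  gripper: [-1,-1,-1,-1,-1,-1,-1,-1,-1,-1,-1,-1,-1,-1,-1,-1]
  linear:
    - [-0.015,-0.05,0]
    - [-0.03,-0.1,0]
    - [-0.045,-0.15,0]
    - [-0.06,-0.2,0]
    - [-0.07,-0.25,0]
    - [-0.08,-0.29,0]
    - [-0.09,-0.33,0]
    - [-0.1,-0.36,0]
    - [-0.11,-0.39,0]
    - [-0.117,-0.4166,0.01]
    - [-0.117,-0.4166,0.02]
    - [-0.117,-0.4166,0.03]
    - [-0.117,-0.4166,0.04]
    - [-0.117,-0.4166,0.05]
    - [-0.117,-0.4166,0.05]
    - [-0.117,-0.4166,0.05]
  delta_rot:
    - [0,0,-10]
    - [0,0,-20]
    - [0,0,-30]
    - [0,0,-40]
    - [0,0,-50]
    - [0,0,-60]
    - [0,0,-70]
    - [0,0,-80]
    - [0,0,-90]
    - [0,0,-100]
    - [0,0,-110]
    - [0,0,-120]
    - [0,0,-130]
    - [0,0,-131.7]
    - [0,0,-131.7]
    - [0,0,-131.7]

```text
time: 2.2
eef_pos: [0.6028, -0.349, 0.1534]
tcp_rot: [0.844, 0.536, 0.0, 0.0]
contact_force: [1.4, 0.7, 0.7]
opening: 1.001
```

```bash
cat >> h.py <<'E'
from scipy.spatial.transform import Rotation as Ro
def st():
    s=ctrl.get_state(); R=Ro.from_quat(s['tcp_rot']).as_matrix()
    print('t',round(s['time'],2),'p',(s['eef_pos']*1000).round(1),'xax',R[:,0].round(4),'z',R[:,2].round(4),'F',s['contact_force'].round(1),'M',s['wrist_torque'].round(2),'op',round(s['opening'],3),'q',s['qpos'].round(2))
    return s,R
E
python3 - <<'E'
from h import *
st(); c=cam('wrist','w1.png')
f=c['frame'];hsv=cv2.cvtColor(f,cv2.COLOR_RGB2HSV);H,S,V=[hsv[:,:,i].astype(int) for i in range(3)]
red=((H<6)|(H>174))&(S>150)&(V>60)
k,l,s,_=cv2.connectedComponentsWithStats(red.astype(np.uint8)); i=1+s[1:,4].argmax(); v,u=np.nonzero(l==i)
P=np.array([plane(c,a,b,.035)[:2] for a,b in zip(u,v)])
r=cv2.minAreaRect((P*1000).astype(np.float32)); print(r,len(u),s[i])
E
```

```text
t 2.2 p [ 602.8 -349.   153.4] xax [ 4.256e-01  9.049e-01 -1.000e-04] z [ 4.e-04 -3.e-04 -1.e+00] F [1.4 0.7 0.7] M [ 0.   -0.01  0.07] op 1.001 q [-0.67  0.37  1.56  0.    1.21 -1.8 ]
((613.009033203125, -352.4369201660156), (19.242345809936523, 96.48916625976562), 65.37431335449219) 1964 [ 308  144   21   98 1964]
```

View pics/w1.png

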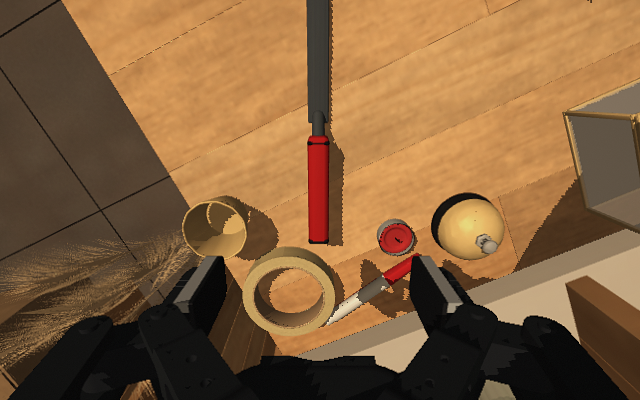

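The handle is centred between the jaws: column 318, jaw mid about 318. I'll descend and grip.

step_arm:
  gripper: [-1,-1,-1,-1,-1,-1,-1,1,1,1,1,1,1,1,1,1]
  linear:
    - [0.001,0,0.04]
    - [0.001,0,0.08]
    - [0.001,0,0.11]
    - [0.001,0,0.13]
    - [0.001,0,0.143]
    - [0.001,0,0.146]
    - [0.001,0,0.146]
    - [0.001,0,0.146]
    - [0.001,0,0.146]
    - [0.001,0,0.146]
    - [0.001,0,0.146]
    - [0.001,0,0.146]
    - [0.001,0,0.146]
    - [0.001,0,0.146]
    - [0.001,0,0.146]
    - [0.001,0,0.146]
  delta_rot:
    - [0,0,0]
    - [0,0,0]
    - [0,0,0]
    - [0,0,0]
    - [0,0,0]
    - [0,0,0]
    - [0,0,0]
    - [0,0,0]
    - [0,0,0]
    - [0,0,0]
    - [0,0,0]
    - [0,0,0]
    - [0,0,0]
    - [0,0,0]
    - [0,0,0]
    - [0,0,0]
  grip_force: 80

```text
time: 4.25
eef_pos: [0.6031, -0.3479, 0.0071]
tcp_rot: [0.844, 0.537, -0.0, 0.0]
contact_force: [0.0, -0.3, -1.0]
opening: -0.002
```

```bash
python3 - <<'E'
from h import *
st(); c=cam('scene')
for p in [(300.8,188.3),(342.5,231.2),(381.7,199.2),(341.7,160)]: print(plane(c,*p,.012))
E
```

```text
t 4.25 p [ 603.1 -347.9    7.1] xax [ 0.4243  0.9055 -0.    ] z [ 0. -0. -1.] F [ 0.  -0.3 -1. ] M [0.01 0.04 0.01] op -0.002 q [-0.67  0.53  1.63 -0.    0.98 -1.8 ]
[ 0.40763423 -0.05999172  0.012     ]
[ 0.55699428 -0.06469713  0.012     ]
[0.55895589 0.06233148 0.012     ]
[0.4146748  0.06924936 0.012     ]
```

The fingers shut completely (opening −0.002), so they missed the handle. I'll look before doing anything else.

```bash
python3 - <<'E'
from h import *
a=cam('wrist')['frame']; b=cam('scene')['frame'][210:390,180:380]
b=cv2.resize(b,(444,400),interpolation=cv2.INTER_CUBIC); a=a[:,142:498]
cv2.imwrite('pics/m2.png',np.hstack([a,b])[:,:,::-1])
E
```

```text
(no output)
```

View pics/m2.png

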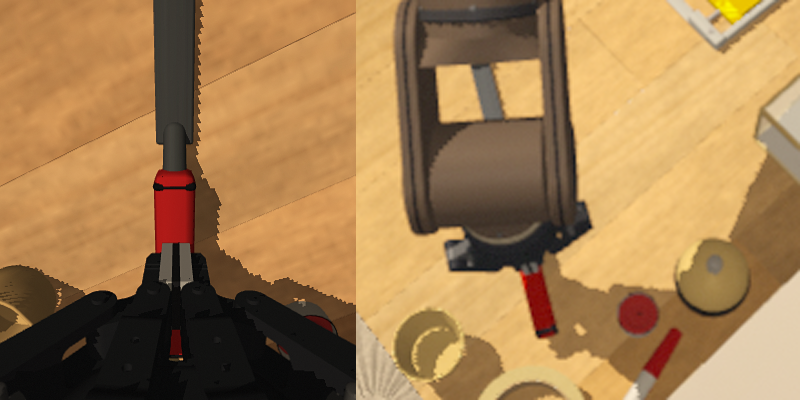

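The jaws look shut, yet narrower than the handle. I'll check heights against the wrist camera's geometry.

```bash
python3 - <<'E'
from h import *
s,R=st(); c=cam('wrist'); o,d=ray(c,320,200); print('cam',o,d,c['fx'])
p=s['eef_pos']; print('tcp',proj(c,p),'grasp',proj(c,p-R[:,2]*.0187))
for z in (.035,.06,.085): 
    e=[plane(c,u,240,z) for u in (297,337)]; print(z,e,np.linalg.norm(e[0]-e[1]))
print('handle front end on .035',plane(c,317,172,.035))
f=c['frame'];print(f[240,285:350,0].tolist())
E
```

```text
t 4.4 p [ 603.1 -347.9    7.1] xax [ 0.4243  0.9055 -0.    ] z [-0.  0. -1.] F [-0.8 -0.6  0.2] M [ 0.02 -0.02  0.02] op -0.005 q [-0.67  0.53  1.63 -0.    0.98 -1.8 ]
cam [ 0.53224781 -0.31364585  0.17802001] [ 0.28436664 -0.12497172 -0.95059441] 318.30517435264227
tcp (np.float64(316.00906804948403), np.float64(237.08688086055463)) grasp (np.float64(315.8408787508551), np.float64(251.9303941861296))
0.035 [array([ 0.58901312, -0.35146006,  0.035     ]), array([ 0.59737354, -0.33361864,  0.035     ])] 0.019703120472980264
0.06 [array([ 0.5790905 , -0.34485011,  0.06      ]), array([ 0.58598952, -0.33012738,  0.06      ])] 0.01625900089309603
0.085 [array([ 0.56916789, -0.33824016,  0.085     ]), array([ 0.5746055 , -0.32663613,  0.085     ])] 0.01281488131321194
handle front end on .035 [ 0.56217013 -0.32797799  0.035     ]
[191, 192, 192, 194, 193, 192, 191, 190, 187, 187, 186, 193, 125, 138, 168, 171, 173, 174, 175, 175, 176, 176, 177, 175, 175, 174, 173, 172, 171, 170, 171, 170, 170, 168, 167, 169, 167, 167, 166, 166, 164, 166, 159, 151, 141, 131, 122, 112, 103, 88, 65, 67, 90, 90, 89, 89, 89, 83, 93, 84, 94, 94, 98, 98, 99]
```

step_arm:
  gripper: [-1,-1,-1,-1,-1,-1,-1,-1]
  linear:
    - [0,0,0]
    - [0,0,0]
    - [0,0,0]
    - [0,0,0]
    - [0,0,0]
    - [0,0,0]
    - [0,0,0]
    - [0,0,0]
  delta_rot:
    - [0,0,0]
    - [0,0,0]
    - [0,0,0]
    - [0,0,0]
    - [0,0,0]
    - [0,0,0]
    - [0,0,0]
    - [0,0,0]

```text
time: 5.45
eef_pos: [0.6031, -0.3479, 0.0071]
tcp_rot: [0.844, 0.537, -0.0, -0.0]
contact_force: [-0.1, -0.4, -0.3]
opening: 1.005
```

```bash
python3 - <<'E'
from h import *
st(); cam('wrist','w3.png')
E
```

```text
t 5.45 p [ 603.1 -347.9    7.1] xax [0.4243 0.9055 0.    ] z [-0.  0. -1.] F [-0.1 -0.4 -0.3] M [-0.    0.   -0.05] op 1.005 q [-0.67  0.53  1.63 -0.    0.98 -1.8 ]
```

View pics/w3.png

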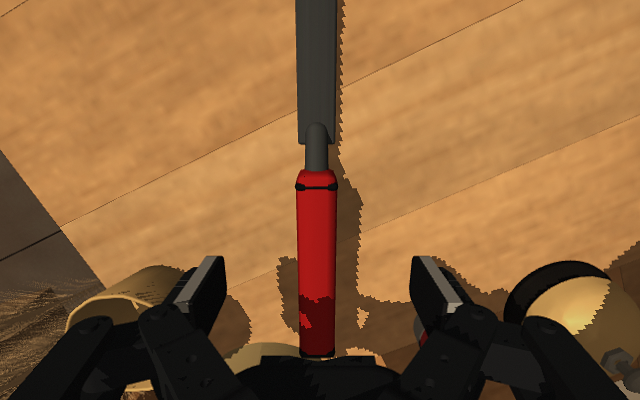

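```bash
python3 - <<'E'
from h import *
s,R=st(); c=cam('wrist'); p=s['eef_pos']; x,y,z=R.T
print('y axis',y)
for h in (0,.013,.03,.05):
  print(h,[tuple(np.round(proj(c,p+x*sx*.0425+y*sy*.011-z*h),0)) for sx in(-1,1) for sy in (-1,1)])
print('handle top near', [np.round(proj(c,p+y*sy*.011-z*.028),0) for sy in (-1,0,1)])
E
```

```text
t 5.5 p [ 603.1 -347.9    7.1] xax [ 0.4243  0.9055 -0.    ] z [ 0. -0. -1.] F [-0.9  0.1 -0.5] M [ 0.   -0.01 -0.01] op 1.002 q [-0.67  0.53  1.63 -0.    0.98 -1.8 ]
y axis [ 9.05514600e-01 -4.24315105e-01  3.98098614e-06]
0 [(np.float64(242.0), np.float64(220.0)), (np.float64(245.0), np.float64(254.0)), (np.float64(390.0), np.float64(220.0)), (np.float64(387.0), np.float64(254.0))]
0.013 [(np.float64(237.0), np.float64(229.0)), (np.float64(240.0), np.float64(265.0)), (np.float64(395.0), np.float64(229.0)), (np.float64(392.0), np.float64(265.0))]
0.03 [(np.float64(228.0), np.float64(242.0)), (np.float64(232.0), np.float64(282.0)), (np.float64(403.0), np.float64(242.0)), (np.float64(399.0), np.float64(282.0))]
0.05 [(np.float64(216.0), np.float64(263.0)), (np.float64(221.0), np.float64(306.0)), (np.float64(415.0), np.float64(263.0)), (np.float64(410.0), np.float64(306.0))]
handle top near [array([316., 241.]), array([316., 261.]), array([316., 280.])]
```

The pictures put the fingertips about 30 mm above the reported TCP: the shut tips ended near z≈37, just over the handle, with no force on it. So I'll go lower in careful steps and close gently.

step_arm:
  gripper: [-1,-1,-1,-1,1,1,1,1,1,1,1,1]
  linear:
    - [0,0,0.006]
    - [0,0,0.012]
    - [0,0,0.018]
    - [0,0,0.02]
    - [0,0,0.02]
    - [0,0,0.02]
    - [0,0,0.02]
    - [0,0,0.02]
    - [0,0,0.02]
    - [0,0,0.02]
    - [0,0,0.02]
    - [0,0,0.02]
  delta_rot:
    - [0,0,0]
    - [0,0,0]
    - [0,0,0]
    - [0,0,0]
    - [0,0,0]
    - [0,0,0]
    - [0,0,0]
    - [0,0,0]
    - [0,0,0]
    - [0,0,0]
    - [0,0,0]
    - [0,0,0]
  grip_force: 40

```text
time: 7.05
eef_pos: [0.6033, -0.3481, -0.0125]
tcp_rot: [0.844, 0.537, 0.0, 0.0]
contact_force: [-0.5, -0.4, 2.5]
opening: 0.222
```

```bash
python3 - <<'E'
from h import *
st()
E
```

```text
t 7.05 p [ 603.3 -348.1  -12.5] xax [ 4.242e-01  9.056e-01 -2.000e-04] z [ 4.e-04 -4.e-04 -1.e+00] F [-0.5 -0.4  2.5] M [0.   0.19 0.04] op 0.222 q [-0.67  0.56  1.63 -0.    0.95 -1.8 ]
```

Now it holds at opening 0.222, about 19 mm. The pads cover only the top half of the handle, so I'll re-grip about 9 mm lower and firmer.

step_arm:
  gripper: [0,0,0,0,0,1,1,1,1,1,1,1]
  linear:
    - [0,0,0]
    - [0,0,0]
    - [0,0,0.004]
    - [0,0,0.009]
    - [0,0,0.009]
    - [0,0,0.009]
    - [0,0,0.009]
    - [0,0,0.009]
    - [0,0,0.009]
    - [0,0,0.009]
    - [0,0,0.009]
    - [0,0,0.009]
  delta_rot:
    - [0,0,0]
    - [0,0,0]
    - [0,0,0]
    - [0,0,0]
    - [0,0,0]
    - [0,0,0]
    - [0,0,0]
    - [0,0,0]
    - [0,0,0]
    - [0,0,0]
    - [0,0,0]
    - [0,0,0]
  grip_force: 90

```text
time: 8.55
eef_pos: [0.6032, -0.348, -0.0217]
tcp_rot: [0.844, 0.537, -0.0, 0.0]
contact_force: [-1.0, -0.7, 1.6]
opening: 0.215
```

step_arm:
  gripper: [1,1,1,1,1,1,1,1]
  linear:
    - [0,0,-0.02]
    - [0,0,-0.04]
    - [0,0,-0.06]
    - [0,0,-0.08]
    - [0,0,-0.1]
    - [0,0,-0.115]
    - [0,0,-0.12]
    - [0,0,-0.12]
  delta_rot:
    - [0,0,0]
    - [0,0,0]
    - [0,0,0]
    - [0,0,0]
    - [0,0,0]
    - [0,0,0]
    - [0,0,0]
    - [0,0,0]

```text
time: 9.55
eef_pos: [0.6031, -0.3479, 0.0982]
tcp_rot: [0.844, 0.536, -0.0, -0.0]
contact_force: [0.3, 0.7, -3.3]
opening: 0.217
```

```bash
python3 - <<'E'
from h import *
st()
E
```

```text
t 9.55 p [ 603.1 -347.9   98.2] xax [ 0.4243  0.9055 -0.    ] z [-0.  0. -1.] F [ 0.3  0.7 -3.3] M [-0.05 -0.21  0.01] op 0.217 q [-0.67  0.43  1.6  -0.    1.12 -1.8 ]
```

Lifted, and carrying about 3 N. Now I'll compute the pre-insert pose and check where the chest's board edge is.

```bash
cat >> h.py <<'E'
F0=np.array([.483,.021]); YAW=np.radians(-1.7); UY=np.array([-np.sin(YAW),np.cos(YAW)]); UX=np.array([np.cos(YAW),np.sin(YAW)])
BX,BZ=-91.,-21.7
def goal(th,b,c):
    """TCP (world m), lip top mid (stand y,z mm) for tilt th deg toe-down, underside foot at bar x=b, clearance c above fulcrum top"""
    t=np.radians(th); e=np.array([np.cos(t),-np.sin(t)]); n=np.array([np.sin(t),np.cos(t)])
    P=np.array([0,26.])+n*(8+c); T=P+e*(BX-b)+n*BZ; lip=P+e*(135-b)+n*14
    return np.r_[F0+UY*T[0]/1000,T[1]/1000],lip,(P+e*(135-b))
def shift(tgt,s,R): return (R.T@(tgt-s['eef_pos'])*1000).round(1)
def barpts(s,R):
    """world pos of bar underside pts from tcp"""
    f=lambda bx,bz,by=0: s['eef_pos']-R[:,0]*by/1000-R[:,1]*(bx-BX)/1000-R[:,2]*(bz-BZ)/1000
    return f
def stand(p): d=np.asarray(p)[:2]-F0; return np.r_[d@UX,d@UY,p[2]]*1000
E
python3 - <<'E'
from h import *
s,R=st(); c=cam('scene')
for p in [(392.5,194.2),(343,150)]: print([stand(plane(c,*p,z)).round(0) for z in (.036,.045)])
g,l,_=goal(20,98,2); print(g,l,_); g2=g+[0,-.02,.09]; print(g2, shift(g2,s,R))
E
```

```text
t 9.55 p [ 603.1 -347.9   98.2] xax [ 0.4243  0.9055 -0.    ] z [-0.  0. -1.] F [ 0.3  0.7 -3.3] M [-0.05 -0.21  0.01] op 0.217 q [-0.67  0.43  1.6  -0.    1.12 -1.8 ]
[array([89., 60., 36.]), array([92., 56., 45.])]
[array([-78.,  57.,  36.]), array([-74.,  52.,  45.])]
[ 0.47761251 -0.16052361  0.0796474 ] [42.97711041 35.8978776 ] [38.1888284 22.7421809]
[ 0.47761251 -0.18052361  0.1696474 ] [  98.3 -184.6  -71.5]
```

step_arm:
  gripper: [1,1,1,1,1,1,1,1,1,1,1,1]
  linear:
    - [0.005,-0.01,-0.02]
    - [0.015,-0.03,-0.04]
    - [0.025,-0.05,-0.06]
    - [0.035,-0.07,-0.0715]
    - [0.045,-0.09,-0.0715]
    - [0.055,-0.11,-0.0715]
    - [0.07,-0.13,-0.0715]
    - [0.08,-0.15,-0.0715]
    - [0.09,-0.17,-0.0715]
    - [0.0983,-0.1846,-0.0715]
    - [0.0983,-0.1846,-0.0715]
    - [0.0983,-0.1846,-0.0715]
  delta_rot:
    - [0,0,5]
    - [0,0,12]
    - [0,0,19]
    - [0,0,26]
    - [0,0,33]
    - [0,0,40]
    - [0,0,47]
    - [0,0,54]
    - [0,0,61]
    - [0,0,66.6]
    - [0,0,66.6]
    - [0,0,66.6]

```text
time: 11.1
eef_pos: [0.4777, -0.181, 0.1693]
tcp_rot: [1.0, -0.014, -0.0, 0.0]
contact_force: [0.5, -0.1, -1.6]
opening: 0.217
```

step_arm:
  gripper: [1,1,1,1,1,1]
  linear:
    - [0,0,0]
    - [0,0,0]
    - [0,0,0]
    - [0,0,0]
    - [0,0,0]
    - [0,0,0]
  delta_rot:
    - [-4,0,0]
    - [-9,0,0]
    - [-14,0,0]
    - [-18,0,0]
    - [-20,0,0]
    - [-20,0,0]

```text
time: 11.85
eef_pos: [0.4778, -0.1803, 0.1691]
tcp_rot: [0.985, -0.014, -0.003, 0.173]
contact_force: [0.6, 0.2, -2.7]
opening: 0.217
```

```bash
python3 - <<'E'
from h import *
s,R=st(); g=goal(20,98,2)[0]; print(g,shift(g,s,R)); f=barpts(s,R); print('lip',f(135,14),'tilt',np.degrees(np.arcsin(-(-R[2,1]))))
for n in('scene','side'):
    c=cam(n,f'p4{n}.png')
    for p in [f(130,14),f(-40,7),f(50,7),np.r_[F0,.034],np.r_[F0,.034]+np.r_[UX*.019,0]]: print(n,np.round(proj(c,p),1))
a=cv2.imread('pics/p4scene.png')[120:260,260:460]; b=cv2.imread('pics/p4side.png')[140:280,260:460]
cv2.imwrite('pics/p4.png',np.hstack([cv2.resize(i,(400,280),interpolation=cv2.INTER_CUBIC) for i in (a,b)]))
E
```

```text
t 11.85 p [ 477.8 -180.3  169.1] xax [ 0.9996 -0.0286 -0.0015] z [-0.0111 -0.3409 -0.94  ] F [ 0.6  0.2 -2.7] M [ 0.1  -0.04  0.  ] op 0.217 q [-0.38 -0.08  2.07 -0.38  1.06 -0.19]
[ 0.47761251 -0.16052361  0.0796474 ] [ -0.6 -49.1  77.3]
lip [0.48417865 0.04422191 0.12554207] tilt 19.940237200498917
scene [356.4 157.7]
scene [299.2 187. ]
scene [330.3 172. ]
scene [347.5 184.1]
scene [352.9 189.4]
side [361.2 172.3]
side [301.1 194.1]
side [334.2 183.1]
side [351.7 198.1]
side [356.4 203.4]
```

View pics/p4.png

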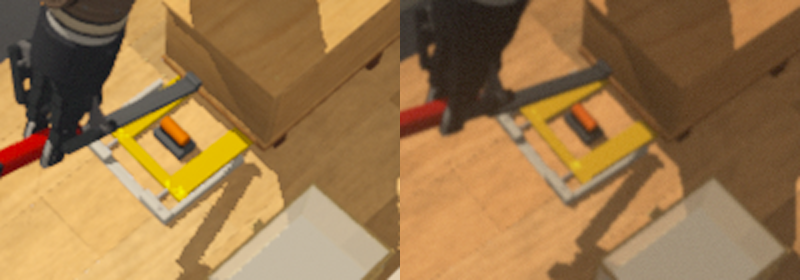

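Scene half: the toe is at about (357,161), against a predicted 356.4,157.7. Side half: about (363,175), against 361,172. That agrees within 2–3 px, so the toe may be drooping a few mm. The fulcrum prediction matches. I'll come closer and check with the wrist camera.

step_arm:
  gripper: [1,1,1,1,1,1,1]
  linear:
    - [0,-0.008,0.012]
    - [0,-0.016,0.025]
    - [0,-0.024,0.038]
    - [0,-0.032,0.05]
    - [-0.0005,-0.038,0.058]
    - [-0.0005,-0.038,0.06]
    - [-0.0005,-0.038,0.06]
  delta_rot:
    - [0,0,0]
    - [0,0,0]
    - [0,0,0]
    - [0,0,0]
    - [0,0,0]
    - [0,0,0]
    - [0,0,0]

```text
time: 12.82
eef_pos: [0.4779, -0.1655, 0.1005]
tcp_rot: [0.985, -0.015, -0.002, 0.174]
contact_force: [0.6, 1.0, -2.8]
opening: 0.218
```

```bash
python3 - <<'E'
from h import *
s,R=st(); g=goal(20,98,2)[0]; print(g,shift(g,s,R)); f=barpts(s,R); print('lip',stand(f(135,14)))
c=cam('wrist','w5.png')
for n,p in dict(lipL=f(135,14,10),lipR=f(135,14,-10),sh0L=f(-40,7,10),sh0R=f(-40,7,-10),ful=np.r_[F0,.034],fl=np.r_[F0-UX*.019,.034],fr=np.r_[F0+UX*.019,.034],edge0=np.r_[F0+UY*.052-UX*.03,.037],edge1=np.r_[F0+UY*.052+UX*.03,.037]).items(): print(n,np.round(proj(c,p),1))
E
```

```text
t 12.82 p [ 477.9 -165.5  100.5] xax [ 9.996e-01 -2.970e-02  5.000e-04] z [-0.0097 -0.3421 -0.9396] F [ 0.6  1.  -2.8] M [0.13 0.02 0.01] op 0.218 q [-0.36  0.    2.13 -0.41  0.94 -0.09]
[ 0.47761251 -0.16052361  0.0796474 ] [ -0.5 -11.8  17.9]
lip [ 0.48781275 37.98134652 56.6930775 ]
lipL [ 284.  -446.7]
lipR [ 355.  -446.7]
sh0L [296.8 160.6]
sh0R [340.9 160.6]
ful [ 317.6 -211.8]
fl [ 270.6 -211.7]
fr [ 364.7 -211.7]
edge0 [ 219.9 -469.1]
edge1 [ 415.4 -468.9]
```

View pics/w5.png

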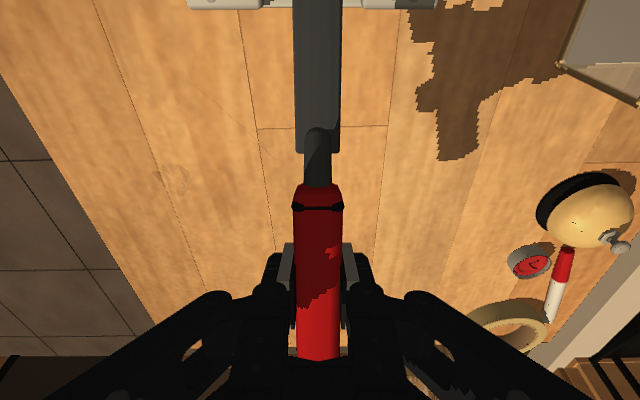

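The bar is square and centred in the grip. The shank end is at row 152 against 161 predicted, so the bar sits about 3.5 mm farther forward (BX≈−94.5). Next I'll triangulate the toe from both views to get the pitch.

```bash
sed -i 's/BX,BZ=-91./BX,BZ=-94.5/' h.py; python3 - <<'E'
from h import *
s,R=st(); f=barpts(s,R); rays=[];ims=[]
for n in('scene','side'):
    c=cam(n); q=[proj(c,f(135,14)),proj(c,f(135,0)),proj(c,f(125,7,-10)),proj(c,f(125,7,10))]; print(n,np.round(q,1))
    u,v=map(int,q[0]); I=c['frame'][v-30:v+30,u-40:u+30].copy()
    I=cv2.resize(I,(420,360),interpolation=cv2.INTER_CUBIC); print('crop origin',u-40,v-30); ims.append(I[:,:400])
cv2.imwrite('pics/t6.png',np.hstack(ims)[:,:,::-1])
E
```

```text
t 12.88 p [ 478.1 -165.6  100.8] xax [ 0.9996 -0.0297  0.0011] z [-0.0091 -0.3423 -0.9395] F [-0.5  0.  -2.8] M [0.07 0.04 0.06] op 0.216 q [-0.36  0.    2.13 -0.41  0.94 -0.09]
scene [[361.2 169.8]
 [359.2 173.9]
 [360.3 176. ]
 [354.5 170.5]]
crop origin 321 139
side [[365.7 185.5]
 [363.7 189.4]
 [364.4 191.2]
 [359.3 185.7]]
crop origin 325 155
```

View pics/t6.png

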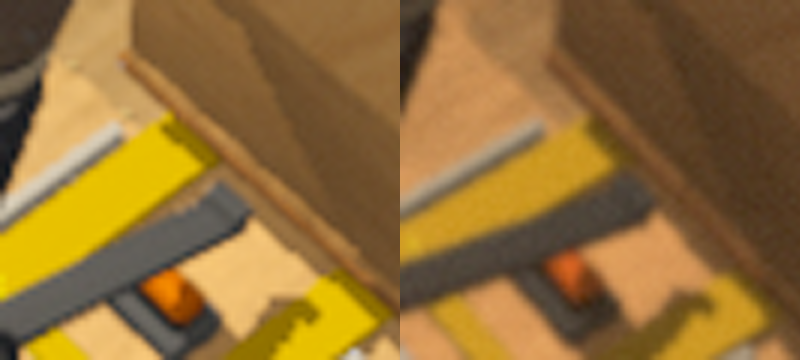

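Toe's front-top edge: scene about (360.5,171.8), predicted (361.2,169.8). Side about (365.8,187.2), predicted (365.7,185.5). It may be 2–4 mm lower than modelled, which is safe. Now for the insert waypoints.

```bash
python3 - <<'E'
from h import *
s,R=st()
for th,b,c in [(20,98,4),(20,86,4),(20,74,4),(20,61,4)]:
    g,l,u=goal(th,b,c); print(th,b,c,g.round(4),'lip',l.round(1),u.round(1),'shift',shift(g,s,R))
E
```

```text
t 12.97 p [ 478.2 -165.7  101. ] xax [ 0.9996 -0.0299  0.0014] z [-0.0089 -0.3424 -0.9395] F [-0.3 -0.  -2.2] M [ 0.11 -0.07  0.  ] op 0.217 q [-0.36  0.    2.13 -0.41  0.94 -0.09]
20 98 4 [ 0.4775 -0.1631  0.0827] lip [43.7 37.8] [38.9 24.6] shift [-0.7 -8.6 16.3]
20 86 4 [ 0.4779 -0.1519  0.0786] lip [54.9 33.7] [50.1 20.5] shift [ -0.7 -20.6  16.3]
20 74 4 [ 0.4782 -0.1406  0.0745] lip [66.2 29.6] [61.4 16.4] shift [ -0.8 -32.6  16.3]
20 61 4 [ 0.4786 -0.1284  0.0701] lip [78.4 25.1] [73.6 12. ] shift [ -0.8 -45.6  16.3]
```

step_arm:
  gripper: [1,1,1,1,1,1,1,1]
  linear:
    - [-0.0007,-0.003,0.004]
    - [-0.0007,-0.006,0.008]
    - [-0.0007,-0.0086,0.012]
    - [-0.0007,-0.0086,0.0163]
    - [-0.0007,-0.0126,0.0163]
    - [-0.0007,-0.0166,0.0163]
    - [-0.0007,-0.0206,0.0163]
    - [-0.0007,-0.0206,0.0163]
  delta_rot:
    - [0,0,0]
    - [0,0,0]
    - [0,0,0]
    - [0,0,0]
    - [0,0,0]
    - [0,0,0]
    - [0,0,0]
    - [0,0,0]

```text
time: 13.98
eef_pos: [0.4774, -0.1512, 0.0778]
tcp_rot: [0.985, -0.014, -0.003, 0.174]
contact_force: [0.1, 0.3, -2.6]
opening: 0.219
```

```bash
python3 - <<'E'
from h import *
s,R=st();f=barpts(s,R);print(stand(f(135,14)))
E
```

```text
t 13.97 p [ 477.4 -151.2   77.8] xax [ 9.996e-01 -2.920e-02 -1.000e-04] z [-0.0101 -0.3418 -0.9397] F [ 0.1  0.3 -2.6] M [ 0.11 -0.01 -0.01] op 0.219 q [-0.33  0.03  2.15 -0.43  0.9  -0.04]
[-0.65513878 55.59080228 32.87950176]
```

No contact (force is just the bar's weight). I'll advance to nearly full insertion.

step_arm:
  gripper: [1,1,1,1,1,1,1]
  linear:
    - [0,-0.004,0]
    - [0,-0.008,0]
    - [0,-0.012,0]
    - [0,-0.016,0]
    - [0,-0.02,0]
    - [0,-0.022,0]
    - [0,-0.022,0]
  delta_rot:
    - [0,0,0]
    - [0,0,0]
    - [0,0,0]
    - [0,0,0]
    - [0,0,0]
    - [0,0,0]
    - [0,0,0]

```text
time: 14.85
eef_pos: [0.4779, -0.1308, 0.0703]
tcp_rot: [0.985, -0.015, -0.003, 0.174]
contact_force: [0.3, -0.2, -1.7]
opening: 0.219
```

```bash
python3 - <<'E'
from h import *
s,R=st();f=barpts(s,R);print(stand(f(135,14)))
for th,b,c in [(20,62.5,0),(16,62,0),(12,61,0),(10,60.5,0),(8,60,0),(6,59.5,0)]:
    g,l,u=goal(th,b,c); print(th,b,c,g.round(4),'lip',l.round(1),u.round(1),'shift',shift(g,s,R))
for n in('scene','side'): cv2.imwrite(f'pics/ref_{n}.png',cam(n)['frame'][:,:,::-1])
E
```

```text
t 14.85 p [ 477.9 -130.8   70.3] xax [ 9.996e-01 -2.950e-02 -2.000e-04] z [-0.0103 -0.3419 -0.9397] F [ 0.3 -0.2 -1.7] M [ 0.09 -0.07  0.02] op 0.219 q [-0.29  0.04  2.15 -0.44  0.9   0.01]
[-0.60614833 76.02266004 25.33376454]
20 62.5 0 [ 0.4785 -0.1312  0.0668] lip [75.7 21.9] [70.9  8.7] shift [ 0.6 -0.8  3.4]
16 62 0 [ 0.4784 -0.1331  0.056 ] lip [76.2 27. ] [72.4 13.6] shift [ 0.6 -2.7 14.3]
12 61 0 [ 0.4784 -0.1339  0.0449] lip [77.  32.1] [74.  18.4] shift [ 0.6 -5.8 24.9]
10 60.5 0 [ 0.4784 -0.134   0.0394] lip [77.2 34.7] [74.8 20.9] shift [ 0.6 -7.6 30.1]
8 60 0 [ 0.4784 -0.1338  0.0339] lip [77.3 37.3] [75.4 23.5] shift [ 0.6 -9.6 35.2]
6 59.5 0 [ 0.4784 -0.1335  0.0285] lip [77.4 40. ] [75.9 26.1] shift [  0.6 -11.7  40.2]
```

step_arm:
  gripper: [1,1,1,1,1,1,1,1]
  linear:
    - [0.0006,-0.0005,0.003]
    - [0.0006,-0.001,0.007]
    - [0.0006,-0.002,0.0105]
    - [0.0006,-0.0027,0.014]
    - [0.0006,-0.0036,0.018]
    - [0.0006,-0.0047,0.0215]
    - [0.0006,-0.0058,0.0245]
    - [0.0006,-0.0058,0.0245]
  delta_rot:
    - [0.5,0,0]
    - [1.5,0,0]
    - [2.5,0,0]
    - [4,0,0]
    - [5.5,0,0]
    - [7,0,0]
    - [8,0,0]
    - [8,0,0]

```text
time: 15.95
eef_pos: [0.4783, -0.1341, 0.0451]
tcp_rot: [0.994, -0.015, -0.002, 0.104]
contact_force: [1.4, 0.1, -1.8]
opening: 0.217
```

```bash
cat >> h.py <<'E'
def track(n):
    """pixel shift of chest top patch and shim tongue vs ref"""
    a=cv2.imread(f'pics/ref_{n}.png'); c=ctrl.read_camera(n); b=np.ascontiguousarray(c['frame'][:,:,::-1])
    ga,gb=[cv2.cvtColor(i,cv2.COLOR_BGR2GRAY) for i in (a,b)]
    m=np.zeros_like(ga); m[60:185,385:470]=255
    p=cv2.goodFeaturesToTrack(ga,40,.02,5,mask=m); q,ok,_=cv2.calcOpticalFlowPyrLK(ga,gb,p,None,winSize=(15,15))
    d=(q-p)[ok==1]; 
    return np.median(d,0).round(2),len(d),b
E
python3 - <<'E'
from h import *
s,R=st();f=barpts(s,R);print('lip',stand(f(130,14)),'und@ful',stand(f(60.5,0)))
for n in('scene','side'): print(track(n)[:2])
for th,b,c in [(12,60.5,0),(10,60.5,0),(8,60,0),(8,60,-2),(6,59.5,-3),(4,59,-4)]:
    g,l,u=goal(th,b,c); print(th,c,g.round(4),'lip',l.round(1),'shift',shift(g,s,R))
E
```

```text
t 15.95 p [ 478.3 -134.1   45.1] xax [ 9.995e-01 -3.050e-02 -4.000e-04] z [-0.0067 -0.2073 -0.9782] F [ 1.4  0.1 -1.8] M [-0.01 -0.03  0.  ] op 0.217 q [-0.37  0.08  2.15 -0.26  0.86 -0.17]
lip [ 0.08917491 71.89895564 33.46543367] und@ful [2.97401872e-02 1.00659724e+00 3.41865356e+01]
(array([0.  , 0.14], dtype=float32), 37)
(array([0.  , 0.02], dtype=float32), 40)
12 0 [ 0.4784 -0.1334  0.0448] lip [77.4 32. ] shift [ 0.1 -0.7  0.1]
10 0 [ 0.4784 -0.134   0.0394] lip [77.2 34.7] shift [ 0.1 -1.3  5.5]
8 0 [ 0.4784 -0.1338  0.0339] lip [77.3 37.3] shift [ 0.1 -2.5 10.9]
8 -2 [ 0.4784 -0.1341  0.032 ] lip [77.1 35.4] shift [ 0.1 -2.7 12.9]
6 -3 [ 0.4784 -0.1338  0.0255] lip [77.1 37. ] shift [ 0.1 -4.3 19.1]
4 -4 [ 0.4784 -0.1333  0.0191] lip [77.1 38.7] shift [ 0.1 -6.2 25.3]
```

step_arm:
  gripper: [1,1,1,1,1,1,1,1,1]
  linear:
    - [0,-0.0004,0.0015]
    - [0,-0.0007,0.003]
    - [0,-0.001,0.0045]
    - [0,-0.0013,0.006]
    - [0,-0.0017,0.0075]
    - [0,-0.002,0.009]
    - [0,-0.0023,0.0105]
    - [0,-0.0026,0.012]
    - [0,-0.0026,0.012]
  delta_rot:
    - [0.5,0,0]
    - [1,0,0]
    - [1.5,0,0]
    - [2,0,0]
    - [2.5,0,0]
    - [3,0,0]
    - [3.5,0,0]
    - [4,0,0]
    - [4,0,0]

```text
time: 17.18
eef_pos: [0.4784, -0.1338, 0.0329]
tcp_rot: [0.997, -0.015, -0.001, 0.07]
contact_force: [-0.2, 0.9, -0.7]
opening: 0.216
```

```bash
cat > lk.py <<'E'
from h import *
s,R=st();f=barpts(s,R);print('lip',stand(f(130,14)).round(1),'und@ful',stand(f(60,0)).round(1))
for n in('scene','side'): print(track(n)[:2])
E
python3 lk.py
```

```text
t 17.18 p [ 478.4 -133.8   32.9] xax [ 9.995e-01 -3.010e-02 -1.000e-04] z [-0.0042 -0.1388 -0.9903] F [-0.2  0.9 -0.7] M [ 0.02 -0.04  0.06] op 0.216 q [-0.4   0.1   2.15 -0.17  0.85 -0.26]
lip [ 0.1 72.4 37.1] und@ful [ 0.1  1.2 33. ]
(array([0.01, 0.69], dtype=float32), 37)
(array([0.01, 0.07], dtype=float32), 40)
```

step_arm:
  gripper: [1,1,1,1,1,1,1]
  linear:
    - [0,-0.0003,0.0012]
    - [0,-0.0006,0.0024]
    - [0,-0.0009,0.0036]
    - [0,-0.0012,0.0048]
    - [0,-0.0015,0.006]
    - [0,-0.0017,0.007]
    - [0,-0.0017,0.007]
  delta_rot:
    - [0.4,0,0]
    - [0.8,0,0]
    - [1.2,0,0]
    - [1.6,0,0]
    - [2,0,0]
    - [2.3,0,0]
    - [2.3,0,0]

```text
time: 18.15
eef_pos: [0.4785, -0.1333, 0.0259]
tcp_rot: [0.999, -0.015, -0.001, 0.05]
contact_force: [0.7, -0.5, -1.3]
opening: 0.218
```

```bash
python3 lk.py
```

```text
t 18.15 p [ 478.5 -133.3   25.9] xax [ 9.996e-01 -2.980e-02  1.000e-04] z [-0.0029 -0.0994 -0.995 ] F [ 0.7 -0.5 -1.3] M [-0.65  0.    0.02] op 0.218 q [-0.42  0.11  2.14 -0.12  0.85 -0.31]
lip [ 0.1 72.6 39.1] und@ful [ 0.1  1.6 32.1]
(array([-0.02,  2.77], dtype=float32), 37)
(array([0.01, 0.07], dtype=float32), 40)
```

Contact has begun: Mx is −0.65 Nm. I'll keep levering with more handle-down per degree, and refine the chest tracker.

step_arm:
  gripper: [1,1,1,1,1,1]
  linear:
    - [0,-0.0001,0.0012]
    - [0,-0.0003,0.0026]
    - [0,-0.0004,0.004]
    - [0,-0.0005,0.0054]
    - [0,-0.0006,0.0065]
    - [0,-0.0006,0.0065]
  delta_rot:
    - [0.3,0,0]
    - [0.6,0,0]
    - [0.9,0,0]
    - [1.2,0,0]
    - [1.5,0,0]
    - [1.5,0,0]

```text
time: 19.0
eef_pos: [0.4785, -0.133, 0.0194]
tcp_rot: [0.999, -0.015, -0.001, 0.036]
contact_force: [-0.6, 0.8, 0.2]
opening: 0.221
```

```bash
cat > lk.py <<'E'
from h import *
s,R=st();f=barpts(s,R);print('lip',stand(f(130,14)).round(1),'und@ful',stand(f(60,0)).round(1),'TCP tilt',round(np.degrees(np.arcsin(R[2,1])),2))
for n in('scene','side'):
    a=cv2.imread(f'pics/ref_{n}.png'); c=ctrl.read_camera(n); b=np.ascontiguousarray(c['frame'][:,:,::-1])
    ga,gb=[cv2.cvtColor(i,cv2.COLOR_BGR2GRAY) for i in (a,b)]
    ps=[]
    for w in ((455,90,485,140),(385,160,420,205)): # far top corner, near bottom corner
        m=np.zeros_like(ga); m[w[1]:w[3],w[0]:w[2]]=255
        p=cv2.goodFeaturesToTrack(ga,6,.1,5,mask=m); q,ok,_=cv2.calcOpticalFlowPyrLK(ga,gb,p,None,winSize=(17,17))
        ps.append(np.hstack([p[:,0],(q-p)[:,0]]).round(1).tolist())
    hsv=cv2.cvtColor(b,cv2.COLOR_BGR2HSV);y=cv2.inRange(hsv,(20,170,60),(33,255,255))[150:240,295:400]
    print(n,'top',ps[0],'\n  low',ps[1],'yel',int((y>0).sum()))
E
python3 lk.py
```

```text
t 19.0 p [ 478.5 -133.    19.4] xax [ 9.995e-01 -3.010e-02  1.000e-04] z [-0.0021 -0.0728 -0.9973] F [-0.6  0.8  0.2] M [-0.29  0.02  0.08] op 0.221 q [-0.44  0.13  2.14 -0.09  0.85 -0.35]
lip [ 0.2 72.4 38.6] und@ful [ 0.2  1.6 29.8] TCP tilt 4.17
scene top [[466.0, 128.0, -2.9000000953674316, 7.5], [476.0, 102.0, -0.10000000149011612, 0.10000000149011612], [473.0, 106.0, -0.0, -0.10000000149011612], [478.0, 139.0, 0.800000011920929, 10.300000190734863], [473.0, 113.0, -0.0, -0.10000000149011612]] 
  low [[385.0, 196.0, -0.4000000059604645, 0.4000000059604645], [396.0, 192.0, -0.6000000238418579, 0.5], [402.0, 187.0, -0.10000000149011612, 0.0]] yel 1266
side top [[459.0, 111.0, 20.5, 25.600000381469727], [483.0, 109.0, -0.0, 0.0], [478.0, 107.0, -0.0, -0.0], [481.0, 128.0, 0.10000000149011612, -0.20000000298023224], [467.0, 108.0, 20.200000762939453, 18.399999618530273]] 
  low [[404.0, 204.0, 0.10000000149011612, -0.0], [386.0, 203.0, -0.0, 0.0], [400.0, 183.0, 0.0, 0.10000000149011612], [416.0, 199.0, -0.10000000149011612, -0.0]] yel 1008
```

The chest is still down (top corner shift about 0). I'll continue.

step_arm:
  gripper: [1,1,1,1,1,1,1]
  linear:
    - [0,-0.0001,0.0015]
    - [0,-0.0002,0.003]
    - [0,-0.0003,0.0045]
    - [0,-0.0004,0.006]
    - [0,-0.0005,0.0075]
    - [0,-0.0006,0.009]
    - [0,-0.0006,0.009]
  delta_rot:
    - [0.4,0,0]
    - [0.8,0,0]
    - [1.2,0,0]
    - [1.6,0,0]
    - [2,0,0]
    - [2.4,0,0]
    - [2.4,0,0]

```text
time: 19.98
eef_pos: [0.4784, -0.1329, 0.0102]
tcp_rot: [1.0, -0.015, -0.0, 0.015]
contact_force: [-0.9, 5.1, 2.5]
opening: 0.216
```

```bash
python3 lk.py
```

```text
t 19.98 p [ 478.4 -132.9   10.2] xax [ 9.995e-01 -3.070e-02 -3.000e-04] z [-0.0012 -0.0302 -0.9995] F [-0.9  5.1  2.5] M [ 0.69 -0.05 -0.02] op 0.216 q [-0.46  0.15  2.14 -0.04  0.84 -0.4 ]
lip [ 0.2 71.5 39.2] und@ful [ 0.1  1.2 27.3] TCP tilt 1.73
scene top [[466.0, 128.0, -2.700000047683716, 7.099999904632568], [476.0, 102.0, 0.30000001192092896, -0.10000000149011612], [473.0, 106.0, 0.30000001192092896, -0.6000000238418579], [478.0, 139.0, 0.5, 9.300000190734863], [473.0, 113.0, 0.30000001192092896, -0.699999988079071]] 
  low [[385.0, 196.0, -0.20000000298023224, 0.30000001192092896], [396.0, 192.0, -0.30000001192092896, -0.10000000149011612], [402.0, 187.0, 0.0, -0.30000001192092896]] yel 1290
side top [[459.0, 111.0, 20.5, 25.799999237060547], [483.0, 109.0, 0.0, 0.0], [478.0, 107.0, 0.0, -0.0], [481.0, 128.0, 0.0, -0.30000001192092896], [467.0, 108.0, 20.200000762939453, 18.200000762939453]] 
  low [[404.0, 204.0, -8.0, 6.900000095367432], [386.0, 203.0, 0.0, -0.10000000149011612], [400.0, 183.0, 0.6000000238418579, -0.800000011920929], [416.0, 199.0, -0.20000000298023224, -0.0]] yel 1024
```

Lift is starting: the top corner has moved (0.3,−0.65) px. I'll predict the pixel shift per mm of lift so I can steer by it.

step_arm:
  gripper: [1,1,1,1,1,1,1]
  linear:
    - [0,-0.0003,0.0014]
    - [0,-0.0006,0.0028]
    - [0,-0.0009,0.0042]
    - [0,-0.0012,0.0054]
    - [0,-0.0015,0.0066]
    - [0,-0.0017,0.008]
    - [0,-0.0017,0.008]
  delta_rot:
    - [0.4,0,0]
    - [0.9,0,0]
    - [1.3,0,0]
    - [1.7,0,0]
    - [2.1,0,0]
    - [2.6,0,0]
    - [2.6,0,0]

```text
time: 20.95
eef_pos: [0.4786, -0.132, 0.0023]
tcp_rot: [1.0, -0.015, 0.0, -0.007]
contact_force: [0.4, 4.1, 4.3]
opening: 0.221
```

```bash
python3 lk.py; python3 - <<'E'
from h import *
c=cam('scene'); P=plane(c,474,107,.175); print(stand(P))
piv=82+172
for L in (1,5,8,9,11,13):
    a=L/172; y,z=stand(P)[1]-piv,175.; dy,dz=a*z,-a*y
    print(L,np.round(np.array(proj(c,P+np.r_[UY*dy/1000,dz/1000]))-proj(c,P),2))
E
```

```text
t 20.95 p [ 478.6 -132.     2.3] xax [ 9.995e-01 -3.000e-02  1.000e-04] z [ 5.000e-04  1.400e-02 -9.999e-01] F [0.4 4.1 4.3] M [0.57 0.03 0.06] op 0.221 q [-0.48  0.17  2.13  0.02  0.85 -0.46]
lip [ 0.2 70.9 41.2] und@ful [ 0.2  1.2 26.2] TCP tilt -0.8
scene top [[466.0, 128.0, -2.4000000953674316, 6.5], [476.0, 102.0, 0.699999988079071, -0.4000000059604645], [473.0, 106.0, 0.800000011920929, -0.800000011920929], [478.0, 139.0, 0.20000000298023224, 8.399999618530273], [473.0, 113.0, 0.800000011920929, -0.8999999761581421]] 
  low [[385.0, 196.0, -0.10000000149011612, 0.20000000298023224], [396.0, 192.0, -0.20000000298023224, -0.6000000238418579], [402.0, 187.0, 0.10000000149011612, -0.800000011920929]] yel 1300
side top [[459.0, 111.0, 20.899999618530273, 27.100000381469727], [483.0, 109.0, 0.0, 0.0], [478.0, 107.0, -0.0, -0.0], [481.0, 128.0, 0.5, -0.30000001192092896], [467.0, 108.0, 20.799999237060547, 18.399999618530273]] 
  low [[404.0, 204.0, 0.4000000059604645, -0.800000011920929], [386.0, 203.0, 0.30000001192092896, -0.5], [400.0, 183.0, 1.5, -1.899999976158142], [416.0, 199.0, -0.800000011920929, 0.20000000298023224]] yel 1040
[ 92.00675928 284.47215046 175.        ]
1 [ 0.28 -0.18]
5 [ 1.39 -0.9 ]
8 [ 2.22 -1.44]
9 [ 2.49 -1.61]
11 [ 3.04 -1.97]
13 [ 3.59 -2.33]
```

Lift is about 2.9 mm by the tracker, at a nominal lip height of 41.2, so lift ≈ lip − 38.3. Raising further.

step_arm:
  gripper: [1,1,1,1,1,1,1]
  linear:
    - [0,-0.0002,0.001]
    - [0,-0.0004,0.0022]
    - [0,-0.0006,0.0033]
    - [0,-0.0008,0.0044]
    - [0,-0.001,0.0055]
    - [0,-0.0012,0.0065]
    - [0,-0.0012,0.0065]
  delta_rot:
    - [0.4,0,0]
    - [0.9,0,0]
    - [1.3,0,0]
    - [1.7,0,0]
    - [2.1,0,0]
    - [2.6,0,0]
    - [2.6,0,0]

```text
time: 21.98
eef_pos: [0.4786, -0.1306, -0.0042]
tcp_rot: [0.999, -0.015, 0.0, -0.03]
contact_force: [0.3, 1.2, 3.8]
opening: 0.216
```

```bash
sed -i 's/(455,90,485,140)/(468,98,485,118)/' lk.py; python3 lk.py
```

```text
t 21.98 p [ 478.6 -130.6   -4.2] xax [ 0.9995 -0.0301  0.    ] z [ 0.0018  0.0594 -0.9982] F [0.3 1.2 3.8] M [ 0.19 -0.02 -0.03] op 0.216 q [-0.5   0.19  2.13  0.07  0.86 -0.52]
lip [ 0.2 70.3 44.7] und@ful [ 0.2  1.2 26.6] TCP tilt -3.4
scene top [[476.0, 102.0, 1.5, -0.800000011920929], [473.0, 106.0, 1.399999976158142, -1.0], [473.0, 113.0, 1.2000000476837158, -1.0], [478.0, 108.0, 1.2000000476837158, -0.6000000238418579]] 
  low [[385.0, 196.0, 0.20000000298023224, -0.0], [396.0, 192.0, -45.099998474121094, 3.299999952316284], [402.0, 187.0, 0.30000001192092896, -1.399999976158142]] yel 1305
side top [[483.0, 109.0, 0.10000000149011612, 0.0], [478.0, 107.0, 0.10000000149011612, 0.0], [470.0, 111.0, 0.30000001192092896, -0.0], [483.0, 115.0, 0.10000000149011612, 0.0], [474.0, 114.0, 0.10000000149011612, -0.0]] 
  low [[404.0, 204.0, 0.6000000238418579, -1.5], [386.0, 203.0, 0.5, -0.5], [400.0, 183.0, 3.4000000953674316, -2.799999952316284], [416.0, 199.0, -0.800000011920929, -0.30000001192092896]] yel 1060
```

Lift is now about 5 mm, forces moderate. Continuing in the same way.

step_arm:
  gripper: [1,1,1,1,1,1,1]
  linear:
    - [0,-0.0002,0.001]
    - [0,-0.0004,0.002]
    - [0,-0.0005,0.003]
    - [0,-0.0006,0.004]
    - [0,-0.0007,0.005]
    - [0,-0.0008,0.006]
    - [0,-0.0008,0.006]
  delta_rot:
    - [0.4,0,0]
    - [0.8,0,0]
    - [1.2,0,0]
    - [1.6,0,0]
    - [2,0,0]
    - [2.3,0,0]
    - [2.3,0,0]

```text
time: 22.95
eef_pos: [0.4786, -0.1293, -0.0102]
tcp_rot: [0.999, -0.015, 0.001, -0.05]
contact_force: [0.2, 1.5, 4.0]
opening: 0.215
```

```bash
python3 lk.py
```

```text
t 22.95 p [ 478.6 -129.3  -10.2] xax [ 9.995e-01 -3.000e-02 -1.000e-04] z [ 0.0029  0.0996 -0.995 ] F [0.2 1.5 4. ] M [ 0.12 -0.   -0.03] op 0.215 q [-0.52  0.21  2.12  0.12  0.86 -0.57]
lip [ 0.2 69.5 47.7] und@ful [ 0.1  1.2 26.8] TCP tilt -5.72
scene top [[476.0, 102.0, 1.899999976158142, -1.2000000476837158], [473.0, 106.0, 1.7999999523162842, -1.2000000476837158], [473.0, 113.0, 1.5, -1.0], [478.0, 108.0, 1.600000023841858, -0.8999999761581421]] 
  low [[385.0, 196.0, -23.399999618530273, -22.299999237060547], [396.0, 192.0, -38.79999923706055, -49.099998474121094], [402.0, 187.0, 0.4000000059604645, -1.899999976158142]] yel 1168
side top [[483.0, 109.0, 0.10000000149011612, 0.0], [478.0, 107.0, 0.10000000149011612, 0.0], [470.0, 111.0, -9.100000381469727, -7.5], [483.0, 115.0, 0.10000000149011612, 0.10000000149011612], [474.0, 114.0, 0.10000000149011612, -0.10000000149011612]] 
  low [[404.0, 204.0, 0.6000000238418579, -2.0], [386.0, 203.0, 1.2000000476837158, -0.800000011920929], [400.0, 183.0, 4.199999809265137, -3.9000000953674316], [416.0, 199.0, -0.4000000059604645, -0.8999999761581421]] yel 907
```

The yellow area fell (1305→1168), so the shim is sliding in. I'll hold and measure it by its rear edge.

step_arm:
  gripper: [1,1,1,1,1]
  linear:
    - [0,0,0]
    - [0,0,0]
    - [0,0,0]
    - [0,0,0]
    - [0,0,0]
  delta_rot:
    - [0,0,0]
    - [0,0,0]
    - [0,0,0]
    - [0,0,0]
    - [0,0,0]

```text
time: 23.68
eef_pos: [0.4786, -0.1293, -0.0101]
tcp_rot: [0.999, -0.015, 0.001, -0.05]
contact_force: [-0.6, 1.9, 3.5]
opening: 0.221
```

```bash
cat > shim.py <<'E'
from h import *
def rear(img,c):
    hsv=cv2.cvtColor(img,cv2.COLOR_BGR2HSV); y=cv2.inRange(hsv,(20,170,60),(33,255,255)); 
    v,u=np.nonzero(y[150:240,295:400]); P=np.array([stand(plane(c,a+295,b+150,.008)) for a,b in zip(u,v)])
    o=[]
    for lo,hi in ((-62,-40),(40,62),(20,35)):
        k=P[(P[:,0]>lo)&(P[:,0]<hi)&(abs(P[:,1])<75)]; o.append(np.percentile(k[:,1],3).round(1) if len(k) else None)
    return o,len(P)
for n in('scene','side'):
    c=ctrl.read_camera(n); b=np.ascontiguousarray(c['frame'][:,:,::-1])
    print(n,'ref',rear(cv2.imread(f'pics/ref_{n}.png'),c),'now',rear(b,c))
E
python3 shim.py; python3 lk.py
```

```text
scene ref ([np.float64(-14.6), np.float64(-49.5), np.float64(-52.7)], 1069) now ([np.float64(-29.4), np.float64(-28.1), np.float64(-31.5)], 1167)
side ref ([np.float64(-41.3), np.float64(-45.2), np.float64(-47.6)], 899) now ([np.float64(-25.0), np.float64(-25.3), np.float64(-28.0)], 898)
t 23.77 p [ 478.7 -129.3  -10.1] xax [ 9.996e-01 -2.980e-02  1.000e-04] z [ 0.003   0.0993 -0.9951] F [-0.7  0.3  4.1] M [0.12 0.01 0.01] op 0.218 q [-0.52  0.21  2.12  0.12  0.86 -0.57]
lip [ 0.1 69.5 47.7] und@ful [ 0.1  1.2 26.9] TCP tilt -5.7
scene top [[476.0, 102.0, 1.7999999523162842, -1.2000000476837158], [473.0, 106.0, 1.7999999523162842, -1.2000000476837158], [473.0, 113.0, 1.5, -1.0], [478.0, 108.0, 1.600000023841858, -0.8999999761581421]] 
  low [[385.0, 196.0, -23.399999618530273, -22.299999237060547], [396.0, 192.0, -39.599998474121094, -49.79999923706055], [402.0, 187.0, 0.4000000059604645, -1.899999976158142]] yel 1168
side top [[483.0, 109.0, 0.10000000149011612, 0.0], [478.0, 107.0, 0.10000000149011612, 0.0], [470.0, 111.0, -8.300000190734863, -6.800000190734863], [483.0, 115.0, 0.10000000149011612, 0.0], [474.0, 114.0, 0.10000000149011612, -0.0]] 
  low [[404.0, 204.0, 0.800000011920929, -2.0999999046325684], [386.0, 203.0, 1.2999999523162842, -0.800000011920929], [400.0, 183.0, 4.400000095367432, -4.0], [416.0, 199.0, -0.4000000059604645, -1.0]] yel 900
```

The shim's rear edge moved about 21 mm and has stopped. To be sure it isn't jammed, I'll raise slightly (under 1 mm) and see whether it moves further.

step_arm:
  gripper: [1,1,1,1,1]
  linear:
    - [0,0,0.0005]
    - [0,0,0.001]
    - [0,0,0.0015]
    - [0,0,0.0015]
    - [0,0,0.0015]
  delta_rot:
    - [0.2,0,0]
    - [0.4,0,0]
    - [0.6,0,0]
    - [0.6,0,0]
    - [0.6,0,0]

```text
time: 24.5
eef_pos: [0.4785, -0.1289, -0.0117]
tcp_rot: [0.998, -0.015, 0.001, -0.055]
contact_force: [0.8, 3.0, 3.0]
opening: 0.22
```

```bash
python3 shim.py; python3 lk.py | head -3
```

```text
scene ref ([np.float64(-14.6), np.float64(-49.5), np.float64(-52.7)], 1069) now ([np.float64(-29.4), np.float64(-28.1), np.float64(-31.5)], 1165)
side ref ([np.float64(-41.3), np.float64(-45.2), np.float64(-47.6)], 899) now ([np.float64(-25.6), np.float64(-25.2), np.float64(-27.8)], 900)
t 24.6 p [ 478.5 -128.9  -11.7] xax [ 9.996e-01 -3.000e-02 -2.000e-04] z [ 0.0031  0.1101 -0.9939] F [-0.1  3.5  3.5] M [ 0.37 -0.09 -0.02] op 0.215 q [-0.52  0.21  2.12  0.13  0.87 -0.58]
lip [ 0.  69.2 48.5] und@ful [ 0.   1.2 26.9] TCP tilt -6.33
scene top [[476.0, 102.0, 1.899999976158142, -1.2000000476837158], [473.0, 106.0, 1.7999999523162842, -1.2000000476837158], [473.0, 113.0, 1.5, -1.0], [478.0, 108.0, 1.600000023841858, -0.8999999761581421]]
```

The shim didn't move, so it is at its stop. Now I'll lower slowly along the reverse path.

step_arm:
  gripper: [1,1,1,1,1,1,1,1,1,1,1,1,1,1,1,1,1,1,1]
  linear:
    - [0,0.0001,-0.001]
    - [0,0.0002,-0.002]
    - [0,0.0003,-0.003]
    - [0,0.0005,-0.004]
    - [0,0.0006,-0.005]
    - [0,0.0007,-0.006]
    - [0,0.0009,-0.0076]
    - [0,0.001,-0.009]
    - [0,0.0012,-0.0105]
    - [0,0.0013,-0.012]
    - [0,0.0015,-0.0143]
    - [0,0.0015,-0.0163]
    - [0,0.0016,-0.0183]
    - [0,0.0016,-0.0203]
    - [0,0.0016,-0.0222]
    - [0,0.0012,-0.0265]
    - [0,0.0007,-0.0314]
    - [0,0.0004,-0.035]
    - [0,0.0002,-0.0379]
  delta_rot:
    - [-0.4,0,0]
    - [-0.8,0,0]
    - [-1.2,0,0]
    - [-1.6,0,0]
    - [-2,0,0]
    - [-2.4,0,0]
    - [-2.9,0,0]
    - [-3.5,0,0]
    - [-4.1,0,0]
    - [-4.7,0,0]
    - [-5.5,0,0]
    - [-6.1,0,0]
    - [-6.7,0,0]
    - [-7.4,0,0]
    - [-8,0,0]
    - [-9.2,0,0]
    - [-10.5,0,0]
    - [-11.3,0,0]
    - [-12,0,0]

```text
time: 27.08
eef_pos: [0.4783, -0.1334, 0.0259]
tcp_rot: [0.999, -0.015, -0.001, 0.05]
contact_force: [0.4, -1.1, -0.2]
opening: 0.217
```

```bash
python3 lk.py|head -3; python3 shim.py; python3 - <<'E'
from h import *
s,R=st()
g,l,u=goal(13,60.5,2); print(g,l,shift(g,s,R))
E
```

```text
t 27.07 p [ 478.3 -133.4   25.9] xax [ 9.996e-01 -2.990e-02  1.000e-04] z [-0.0029 -0.1001 -0.995 ] F [ 0.4 -1.1 -0.2] M [ 0.03 -0.1  -0.08] op 0.217 q [-0.42  0.11  2.14 -0.12  0.85 -0.31]
lip [-0.  72.5 38.9] und@ful [-0.1  1.4 32. ] TCP tilt 5.75
scene top [[476.0, 102.0, 1.5, -0.8999999761581421], [473.0, 106.0, 1.399999976158142, -0.8999999761581421], [473.0, 113.0, 1.100000023841858, -0.699999988079071], [478.0, 108.0, 1.2999999523162842, -0.699999988079071]] 
scene ref ([np.float64(-14.6), np.float64(-49.5), np.float64(-52.7)], 1069) now ([np.float64(-29.4), np.float64(-28.1), np.float64(-31.5)], 1140)
side ref ([np.float64(-41.3), np.float64(-45.2), np.float64(-47.6)], 899) now ([np.float64(-25.0), np.float64(-25.3), np.float64(-26.9)], 881)
t 27.27 p [ 478.3 -133.2   25.7] xax [ 9.996e-01 -2.990e-02 -3.000e-04] z [-0.0032 -0.0988 -0.9951] F [ 0.9 -1.5  0.8] M [ 0.14 -0.13 -0.03] op 0.221 q [-0.42  0.11  2.14 -0.12  0.85 -0.32]
[ 0.47844151 -0.13259166  0.04946728] [77.98939513 32.62602801] [  0.1   1.7 -23.8]
```

The chest is resting on the shim. Next I'll drop the toe (tilt to 13°), then draw out.

step_arm:
  gripper: [1,1,1,1,1,1,1]
  linear:
    - [0,0.0002,-0.004]
    - [0,0.0005,-0.008]
    - [0,0.0008,-0.012]
    - [0,0.0011,-0.016]
    - [0,0.0014,-0.02]
    - [0,0.0017,-0.0238]
    - [0,0.0017,-0.0238]
  delta_rot:
    - [-1.3,0,0]
    - [-2.6,0,0]
    - [-3.9,0,0]
    - [-5.1,0,0]
    - [-6.3,0,0]
    - [-7.3,0,0]
    - [-7.3,0,0]

```text
time: 28.15
eef_pos: [0.4785, -0.1326, 0.0499]
tcp_rot: [0.993, -0.014, -0.002, 0.113]
contact_force: [0.0, -0.0, -1.3]
opening: 0.216
```

step_arm:
  gripper: [1,1,1,1,1,1,1,1,1]
  linear:
    - [0,0.006,0]
    - [0,0.012,0]
    - [0,0.018,0]
    - [0,0.024,0]
    - [0,0.03,0]
    - [0,0.036,0]
    - [0,0.042,0]
    - [0,0.046,0]
    - [0,0.046,0]
  delta_rot:
    - [0,0,0]
    - [0,0,0]
    - [0,0,0]
    - [0,0,0]
    - [0,0,0]
    - [0,0,0]
    - [0,0,0]
    - [0,0,0]
    - [0,0,0]

```text
time: 29.28
eef_pos: [0.4772, -0.1779, 0.0604]
tcp_rot: [0.993, -0.015, -0.002, 0.113]
contact_force: [0.6, -0.1, -2.7]
opening: 0.22
```

```bash
python3 lk.py|head -3; python3 - <<'E'
from h import *
s,R=st();f=barpts(s,R);print(stand(f(135,14)),stand(f(135,0)))
E
```

```text
t 29.27 p [ 477.2 -177.9   60.4] xax [ 9.995e-01 -3.030e-02  3.000e-04] z [-0.0066 -0.2249 -0.9744] F [ 0.6 -0.1 -2.7] M [ 0.02 -0.04 -0.  ] op 0.22 q [-0.44  0.07  2.13 -0.27  0.87 -0.24]
lip [ 0.3 27.7 44.6] und@ful [  0.2 -43.6  46.8] TCP tilt 13.0
scene top [[476.0, 102.0, 1.399999976158142, -0.800000011920929], [473.0, 106.0, 1.2999999523162842, -0.800000011920929], [473.0, 113.0, 1.100000023841858, -0.6000000238418579], [478.0, 108.0, 1.2000000476837158, -0.6000000238418579]] 
t 29.38 p [ 477.1 -177.6   60.2] xax [ 9.996e-01 -2.990e-02 -2.000e-04] z [-0.0069 -0.2247 -0.9744] F [ 0.1  0.2 -2.4] M [-0.02 -0.04  0.03] op 0.222 q [-0.44  0.07  2.13 -0.27  0.87 -0.24]
[3.03972222e-02 3.29913721e+01 4.33683725e+01] [2.75077938e-02 2.98443874e+01 2.97266542e+01]
```

Clear of the chest. I'll lift, level the bar and carry it back to its original clear spot.

step_arm:
  gripper: [1,1,1,1,1,1,1,1,1]
  linear:
    - [0,0.004,-0.018]
    - [0,0.009,-0.039]
    - [0,0.014,-0.06]
    - [0,0.02,-0.08]
    - [0,0.023,-0.1]
    - [0,0.023,-0.1]
    - [0,0.023,-0.1]
    - [0,0.023,-0.1]
    - [0,0.023,-0.1]
  delta_rot:
    - [0,0,0]
    - [0,0,0]
    - [0,0,0]
    - [2,0,0]
    - [5,0,0]
    - [8,0,0]
    - [11,0,0]
    - [13,0,0]
    - [13,0,0]

```text
time: 30.5
eef_pos: [0.4773, -0.178, 0.1635]
tcp_rot: [1.0, -0.015, 0.0, 0.0]
contact_force: [-1.2, -0.2, -2.3]
opening: 0.219
```

```bash
python3 - <<'E'
from h import *
s,R=st(); print(shift(np.array([.603,-.348,.1]),s,R))
E
```

```text
t 30.5 p [ 477.3 -178.   163.5] xax [ 9.995e-01 -3.030e-02  7.000e-04] z [ 7.e-04 -7.e-04 -1.e+00] F [-1.2 -0.2 -2.3] M [-0.15 -0.01  0.03] op 0.219 q [-0.56 -0.05  2.02 -0.    1.17 -0.53]
[130.7 166.   63.7]
```

step_arm:
  gripper: [1,1,1,1,1,1,1,1,1,1,1,1]
  linear:
    - [0.01,0.015,0]
    - [0.025,0.035,0]
    - [0.04,0.055,0]
    - [0.055,0.075,0]
    - [0.07,0.095,0]
    - [0.085,0.115,0]
    - [0.1,0.13,0.01]
    - [0.115,0.15,0.03]
    - [0.125,0.16,0.05]
    - [0.1307,0.166,0.0637]
    - [0.1307,0.166,0.0637]
    - [0.1307,0.166,0.0637]
  delta_rot:
    - [0,0,-5]
    - [0,0,-12]
    - [0,0,-19]
    - [0,0,-26]
    - [0,0,-33]
    - [0,0,-40]
    - [0,0,-47]
    - [0,0,-54]
    - [0,0,-61]
    - [0,0,-66.6]
    - [0,0,-66.6]
    - [0,0,-66.6]

```text
time: 32.0
eef_pos: [0.6032, -0.347, 0.0998]
tcp_rot: [0.844, 0.536, 0.0, 0.0]
contact_force: [0.2, 0.1, -2.3]
opening: 0.219
```

step_arm:
  gripper: [1,1,1,1,1,1,1,1]
  linear:
    - [0,0,0.025]
    - [0,0,0.05]
    - [0,0,0.075]
    - [0,0,0.095]
    - [0,0,0.108]
    - [0,0,0.114]
    - [0,0,0.118]
    - [0,0,0.118]
  delta_rot:
    - [0,0,0]
    - [0,0,0]
    - [0,0,0]
    - [0,0,0]
    - [0,0,0]
    - [0,0,0]
    - [0,0,0]
    - [0,0,0]

```text
time: 33.0
eef_pos: [0.6032, -0.3476, -0.0184]
tcp_rot: [0.844, 0.536, 0.0, 0.0]
contact_force: [0.6, -0.1, -2.3]
opening: 0.221
```

```bash
python3 - <<'E'
from h import *
st()
E
```

```text
t 33.0 p [ 603.2 -347.6  -18.4] xax [ 4.244e-01  9.055e-01 -1.000e-04] z [ 5.e-04 -4.e-04 -1.e+00] F [ 0.6 -0.1 -2.3] M [-0.09 -0.17  0.02] op 0.221 q [-0.67  0.57  1.63  0.    0.94 -1.8 ]
```

Still unloaded, so there are about 3 mm to go. I'll lower it, release and back off straight up.

step_arm:
  gripper: [1,1,1,0.4,0.2,0,-0.5,-1,-1,-1,-1]
  linear:
    - [0,0,0.0015]
    - [0,0,0.003]
    - [0,0,0.003]
    - [0,0,0.003]
    - [0,0,0.003]
    - [0,0,0.003]
    - [0,0,0.003]
    - [0,0,0.003]
    - [0,0,0.003]
    - [0,0,0.003]
    - [0,0,0.003]
  delta_rot:
    - [0,0,0]
    - [0,0,0]
    - [0,0,0]
    - [0,0,0]
    - [0,0,0]
    - [0,0,0]
    - [0,0,0]
    - [0,0,0]
    - [0,0,0]
    - [0,0,0]
    - [0,0,0]

```text
time: 34.38
eef_pos: [0.6029, -0.3474, -0.0219]
tcp_rot: [0.844, 0.537, -0.0, -0.0]
contact_force: [-0.2, -0.3, -0.0]
opening: 0.999
```

step_arm:
  gripper: [-1,-1,-1,-1,-1,-1,-1,-1]
  linear:
    - [0,0,-0.02]
    - [0,0,-0.05]
    - [0,0,-0.09]
    - [0,0,-0.13]
    - [0,0,-0.17]
    - [0,0,-0.2]
    - [0,0.03,-0.2]
    - [0,0.06,-0.2]
  delta_rot:
    - [0,0,0]
    - [0,0,0]
    - [0,0,0]
    - [0,0,0]
    - [0,0,0]
    - [0,0,0]
    - [0,0,0]
    - [0,0,0]

```text
time: 35.38
eef_pos: [0.6583, -0.3735, 0.1817]
tcp_rot: [0.844, 0.536, 0.001, 0.002]
contact_force: [0.3, 0.1, -0.1]
opening: 1.002
```

```bash
python3 lk.py; python3 shim.py; python3 - <<'E'
from h import *
st();cam('scene','f.png')
a=cv2.imread('pics/f.png')[60:400,200:500]; cv2.imwrite('pics/f2.png',cv2.resize(a,(528,598),interpolation=cv2.INTER_CUBIC))
E
```

```text
t 35.38 p [ 658.3 -373.5  181.7] xax [ 4.244e-01  9.055e-01 -9.000e-04] z [ 0.0031 -0.0024 -1.    ] F [ 0.3  0.1 -0.1] M [ 0.03 -0.03  0.02] op 1.002 q [-0.65  0.48  1.37 -0.    1.29 -1.78]
lip [ -19.2 -299.8  216.5] und@ful [  45.1 -327.7  202.8] TCP tilt 0.22
scene top [[476.0, 102.0, 1.100000023841858, -0.4000000059604645], [473.0, 106.0, 1.0, -0.4000000059604645], [473.0, 113.0, 0.699999988079071, -0.20000000298023224], [478.0, 108.0, 0.8999999761581421, -0.20000000298023224]] 
  low [[385.0, 196.0, -47.29999923706055, -65.69999694824219], [396.0, 192.0, -66.69999694824219, -73.30000305175781], [402.0, 187.0, -91.5, -66.0999984741211]] yel 1204
side top [[483.0, 109.0, 1.7999999523162842, 1.0], [478.0, 107.0, 1.2000000476837158, 0.699999988079071], [470.0, 111.0, -21.399999618530273, 23.5], [483.0, 115.0, 1.399999976158142, 0.800000011920929], [474.0, 114.0, 8.399999618530273, 6.900000095367432]] 
  low [[404.0, 204.0, -82.4000015258789, -154.6999969482422], [386.0, 203.0, -31.700000762939453, -57.900001525878906], [400.0, 183.0, -152.60000610351562, -35.79999923706055], [416.0, 199.0, -122.5, -56.20000076293945]] yel 920
scene ref ([np.float64(-14.6), np.float64(-49.5), np.float64(-52.7)], 1069) now ([np.float64(-29.4), np.float64(-28.1), np.float64(-31.5)], 1202)
side ref ([np.float64(-41.3), np.float64(-45.2), np.float64(-47.6)], 899) now ([np.float64(-24.7), np.float64(-25.0), np.float64(-26.1)], 912)
t 35.58 p [ 657.1 -372.8  179. ] xax [ 4.242e-01  9.056e-01 -1.000e-04] z [ 2.e-04 -2.e-04 -1.e+00] F [ 0. -0. -0.] M [-0.01  0.01 -0.02] op 1.002 q [-0.65  0.48  1.37 -0.    1.29 -1.78]
```

View pics/f2.png

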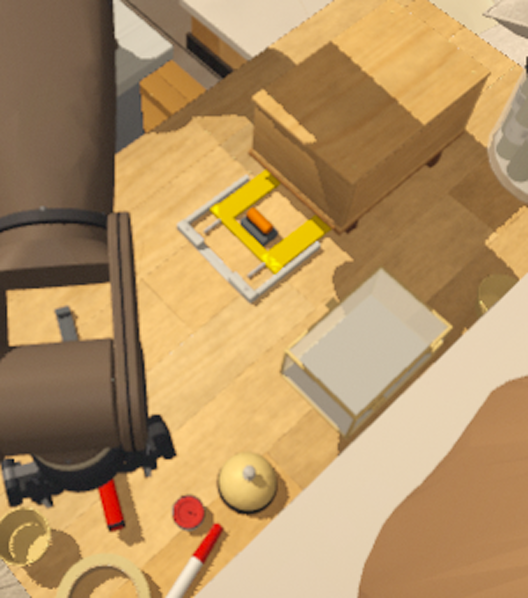

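Final picture: the yellow fork is pushed forward under the chest, with its rear edge now near the fulcrum. The chest is up on it. The bar lies on the table (toe at crop (65,312), handle at (112,505)), well clear of the stand and chest. Signing off.

```bash
python3 -c "
from plant import ctrl
print(ctrl.sign_off())"
```

```text
the job is handed in; nothing more can be done
None
```

I levered the chest's short side up, the shim slid in, and I let the chest down on it. The bar is back on the table where it first lay. I handed the job in at about 36 s of the 72 s allowed; the sign-off gave no verdict.

**Grasp:** The first grasp closed on air because the fingertips sit about 30 mm behind the reported tool point. I gripped again lower, and the bar then stayed put in the jaws.

**Lift:** Image tracking put the peak lift at about 6.5 mm, while the arm's own geometry gave about 10 mm. The shim only goes in above 8 mm, so the tracker reads low. I estimate 9–10 mm, under the 13 mm limit. I had no direct reading of the bar's force on the chest. The wrist force readings stayed around 5 N.

**Last checks:**
- **Shim:** its rear edge moved 20–21 mm in both views, then stayed put when I raised the chest slightly more. I took that as its end stop, since it started somewhere from 0 to 6 mm. I could not measure its absolute position against the 23.5 mm needed.
- **Chest:** it stayed raised after I let it down. The tracked top corner read 1.4 px after lowering but 1.0 px at the end. I put that down to moving arm shadows and did not measure level separately.
- **Bar:** it was set down at the height it first lay at, with no force on the arm after release. It is well clear of the chest and stand in the last picture.

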